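Clamp a punch in its cradle with a U-bolt

ROBOT

A 6-joint arm with a two-finger parallel gripper is mounted at the origin on the work surface. World frame = base frame: x ahead of the robot, y to its left, z up, the work surface at z = 0. Lengths are in mm, angles in rad, forces in N, time in s.
With the tool pointing down it reaches from about 275 to 825 mm from the base axis. Payload 4.9 kg.
Tool frame: the origin (TCP) lies at the very end of the fingers, on their centre line; the grasp point (between the pads) lies 19 mm behind it; z points along the fingers, y is the direction in which the jaws open and shut (so a half turn about z gives the same grasp; the last joint's range is limited). The gripper opens to 85 mm and grips with 20 to 120 N. Pads are 22 mm wide; open, the fingers measure 114 mm over their backs; the gripper's body (76 mm by 85 mm) begins 54 mm behind the grasp point. The pads swing forward as they close: fully open they stand 13 mm farther back than shut.
Start: joints at [-1.477, 0.326, -0.193, 1.052, 0, 1.437], TCP at [124.22, -535.806, 231.281] pointing down, gripper open.
Joint ranges: [-2.65, 2.65], [-0.97, 1.79], [-1.3, 1.35], [-1.93, 2.1], [-1.47, 1.37], [-3.14, 3.14]. Speed limits (rad/s): [2.57, 2.57, 3.14, 3.14, 3.14, 3.14].

INTERFACE

Orientations are given as [roll, pitch, yaw] about the fixed x, y, z axes, in that order (R = Rz(yaw) Ry(pitch) Rx(roll)).
In Python, from bench import bot, solve_ik, imaging gives the robot as it stands. Calls block until the motion is done:
- bot.move_ptp(position, orientation): joint-space move of the TCP to a pose.
- bot.movel(position, rot=None, max_speed=150, threshold=None): straight line of the TCP; rot=None keeps the orientation; max_speed is the mean speed in mm/s. With threshold (N) it stops when the force on the tool has changed by that much, and returns True; else False.
- bot.move_j(angles): joint-space move.
- bot.grip(opening, effort=None): opening from 0.0 (shut) to 1.0 (fully open); effort is the grip in N (None keeps the last); returns when the fingers have stopped.
- bot.dwell(seconds).
- solve_ik(position, orientation): joint angles nearest the present ones, or None.
- bot.get_state(): the state.
- imaging.capture(name): name is "side" or "top"; returns the picture (420x560x3 uint8, blue, green, red); there is no depth.
- imaging.camera_model(name): a dict with "K" (3x3 intrinsics, pixels), "position" and "rotation" of the camera in the world. Camera axes: x right, y up, looking along -z (the intrinsics and any distortion apply to the point x, -y, -z); pixel columns grow to the right and rows downward; lengths in mm; the calibration is good to about 2 mm. A picture is of the moment at which its call begins. camera_model takes no time and is no camera call.
A pose or a line that the arm cannot do raises bot.IKError and nothing moves.
- bot.sign_off(): hands the job in, once; it reports no verdict.
The state is a dict: "t": time; "qpos": joint angles; "joint_velocities": joint speeds; "effort": joint torques, N m; "tcp_pos": TCP position; "orientation": TCP orientation; "contact_force": force on the tool from outside, world axes, zero at the start; "wrist_torque": the same for the moment, N m; "opening": opening from 0.0 (shut) to 1.0 (fully open).
Only numpy, scipy, OpenCV 4.12 (cv2) and the standard library are available. Lean on these libraries where they do the work, as an engineer would, in place of code of your own. Each camera call takes 0.05 s, during which the arm holds its last target.

TASK

Take the wider of the two square U-bolts out of its wooden rack, pass its two legs down either side of the punch lying in the cradle and into both holes of the brass bracket under it, feeling for the holes because the bracket can sit anywhere along its slide, and press it gently home until its bridge rests on the punch shank. Never force it: a hard shove marks the fixture. Let go, and leave the narrow U-bolt in its rack and the standing punch undisturbed.

Things in the scene. Friction and masses are not known exactly. Their poses are not given: they have to be found in the camera images.
- ubolt: Wide square U-bolt, plain steel, 0.2 kg, 100 mm high, standing legs down. Two round legs 8 mm thick at y = +27 and -27 mm, 60 mm long with flat tips; on them a bridge bar 12 (x) x 62 (y) x 10 mm high; on that a flat upright grip tab 12 (x) x 30 (y) x 30 mm high. Origin midway between the leg tips, z towards the tab. Same either way round.
- ubolt_tab (a point): Centre of the wide U-bolt's grip tab, the place to grasp it: 85 mm above the leg tips, 25 mm above the bridge's underside. Axes as ubolt.
- rack: Fixed wooden block 46 (x) x 100 (y) x 45 mm high that holds the wide U-bolt. Origin at its underside. The legs stand 38 mm deep in wells 12 mm square, with 2 mm play, so the bolt may lean a little.
- fixture: Fixed cradle: steel base 200 (x) x 120 (y) x 14 mm, V supports at x = -66 and +62 mm (22 long, 60 wide, 69 high), and a punch lying in them along x: shank 32 mm thick, axis 70 mm above the table, from x = -95 to +80 mm, then a head 40 mm thick to x = +116 mm. Origin under the base's centre. Over 60 N of contact force in all between U-bolt and fixture (12 N of it the grips' own pinch) marks it: not allowed.
- seat (a point): Top of the punch shank at the fixture's middle, 86 mm above the table. Axes as fixture: x along the shank, y from hole to hole, z up. Home, the bridge's underside rests on the shank anywhere within 16 mm of this point along x: ubolt_tab is then 25 mm higher than this, the leg tips 26 mm above the table.
- slide_mid (a point): Fixed point 50 mm above the table, under the shank at the fixture's middle: mid-travel of an brass bracket whose flat top is at this height. It is 66 (x) x 100 (y) x 18 mm, with through holes at y = +27 and -27 mm, each 10.5 (x) x 14 mm (y), at the bracket's own middle in x. It sits unmeasured up to 15 mm either way along x from this point, and slides stiffly (7 N).
- grips (a point): Fixed point 9 mm below slide_mid. At this depth each bracket hole has a sprung nylon grip in its outer wall, first met 3 to 5 mm below the mouth; pushing both legs past and down takes roughly 3 to 15 N in all, and they hold the bolt when it is let go, so it must be pressed all the way, 24 mm below the bracket's top.
- spare_tab (a point): Centre of the grip tab of the narrow U-bolt (legs 36 mm apart, tab 24 mm wide, otherwise the same shape), 85 mm above its leg tips, in a like rack; to be left alone. The racks may be swapped.
- punch_mid (a point): Middle of a loose punch standing upright on the mat (125 mm high, shank 28 mm, collar 46 mm in diameter), 60 mm above its foot; to be left alone.
There are look-alikes about, which are no part of the job. What is shaped like the ubolt but green or pink is not meant. What is shaped like the fixture but orange is not meant.

How it is judged:
By the outcome, as a careful person would: the job done as asked, in the order asked, and still so for the second after the job is handed in, with the robot touching nothing.
It also fails if it takes over 72 s, if anything falls off the work surface, if the arm or the gripper's body presses on something with over 40 N, if the wrist force passes 120 N, or if a joint passes its speed limit or range.

## Working session

There is one attempt and no reset: what is moved stays moved. The work goes in short steps, each a Python script; the robot and the scene stay as the last script left them, time stands still between calls to the robot, and variables do not carry over. Pictures are saved under pics/ and viewed, and the job is handed in when it is done.

```bash
ls; mkdir -p pics
python3 - <<'E'
from bench import bot, imaging
import cv2
for n in("side","top"):
    im=imaging.capture(n); cv2.imwrite(f"pics/{n}0.png",im); m=imaging.camera_model(n); print(n,m)
print(bot.get_state())
E
```

```text
pics
side {'K': array([[438.43486334,   0.        , 284.05502516],
       [  0.        , 438.43486334, 215.93260671],
       [  0.        ,   0.        ,   1.        ]]), 'position': array([ 80.02363358, 684.16945932, 943.0758648 ]), 'rotation': array([ 0.74523388,  0.01148739, -2.65235292])}
top {'K': array([[456.30297106,   0.        , 290.16663472],
       [  0.        , 456.30297106, 211.20314689],
       [  0.        ,   0.        ,   1.        ]]), 'position': array([ 300.80067856,  -22.93951307, 1508.96740664]), 'rotation': array([ 0.0931372 ,  0.01409561, -1.57714595])}
{'t': 0.1, 'qpos': array([-1.47719195e+00,  3.26859898e-01, -1.93481299e-01,  1.05199836e+00,
       -6.56132261e-06,  1.43662912e+00]), 'joint_velocities': array([-0.00017694, -0.00287034,  0.001222  ,  0.00074512,  0.00085216,
       -0.00127857]), 'effort': array([ 9.57441553e-04, -4.44237685e+01,  2.63038248e+01,  7.90624239e-03,
       -1.08272689e-04, -1.06996131e-05]), 'tcp_pos': array([ 124.17186197, -535.26771059,  230.58648974]), 'orientation': array([-3.14006242e+00, -1.99927170e-04,  2.27771442e-01]), 'contact_force': array([ 0.55652064, -0.9879675 ,  0.24152925]), 'wrist_torque': array([-0.01703517,  0.0095541 ,  0.009956  ]), 'opening': 1.000876173853405}
```

View pics/side0.png

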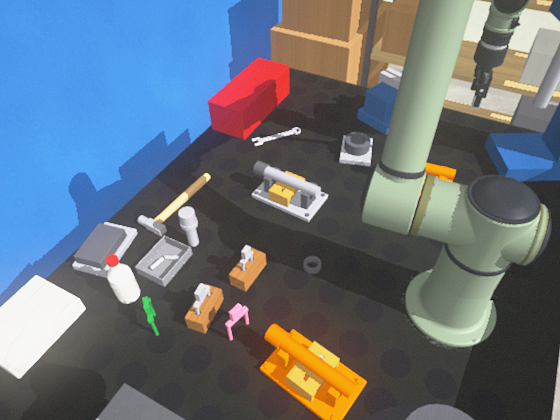

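View pics/top0.png

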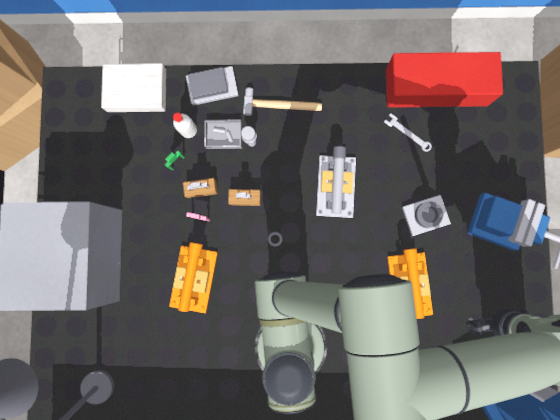

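The side view shows the steel fixture at about (290,190) and two brown racks at (247,268) and (205,307). In the top view the fixture is at (337,185) and the racks are at (200,188) and (244,197). I'll zoom in on these.

```bash
cat > h.py <<'E'
import numpy as np, cv2
from scipy.spatial.transform import Rotation as Ro
from bench import bot, imaging, solve_ik
def cam(n):
    m=imaging.camera_model(n); return m['K'],np.array(m['position']),Ro.from_euler('xyz',m['rotation']).as_matrix()
def proj(n,P):
    K,p,R=cam(n); c=(np.atleast_2d(P)-p)@R; c=c*[1,-1,-1]; u=c@K.T; return u[:,:2]/u[:,2:]
def ray(n,uv):
    K,p,R=cam(n); d=np.linalg.inv(K)@[uv[0],uv[1],1]; return p,R@(d*[1,-1,-1])
def onz(n,uv,z):
    p,d=ray(n,uv); return p+d*(z-p[2])/d[2]
def tri(a,b):
    p1,d1=ray('side',a);p2,d2=ray('top',b);d1=d1/np.linalg.norm(d1);d2=d2/np.linalg.norm(d2)
    A=np.stack([d1,-d2],1);s=np.linalg.lstsq(A,p2-p1,rcond=None)[0]
    q1=p1+s[0]*d1;q2=p2+s[1]*d2;return (q1+q2)/2,np.linalg.norm(q1-q2)
def crop(im,x0,y0,w,h,k,name):
    cv2.imwrite(name,cv2.resize(im[y0:y0+h,x0:x0+w],None,fx=k,fy=k,interpolation=cv2.INTER_CUBIC))
E
python3 - <<'E'
from h import *
print(proj('side',[[0,0,0],[124,-535,231]]),proj('top',[[0,0,0],[124,-535,231]]))
t=cv2.imread('pics/top0.png');s=cv2.imread('pics/side0.png')
crop(t,170,165,100,60,8,'pics/t_r.png');crop(t,305,140,65,85,7,'pics/t_f.png')
crop(s,180,235,95,100,6,'pics/s_r.png');crop(s,245,150,90,75,8,'pics/s_f.png')
E
```

```text
[[448.59377463 305.86418159]
 [472.36395834 102.24708554]] [[290.24155305 347.35507973]
 [484.21483581 317.50554386]]
```

View pics/t_r.png

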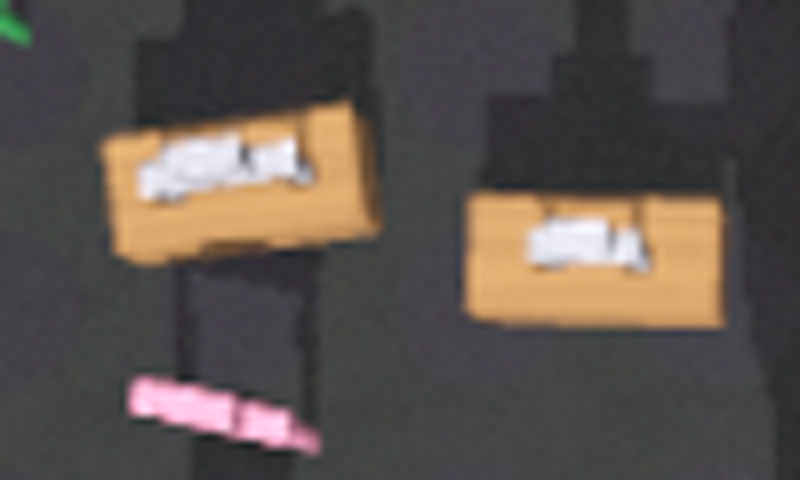

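View pics/t_f.png

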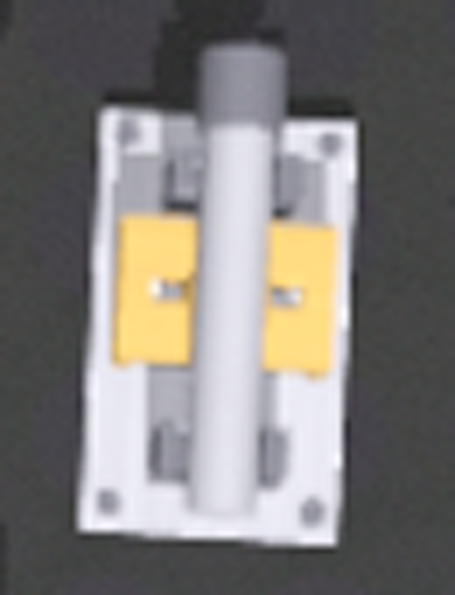

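View pics/s_r.png

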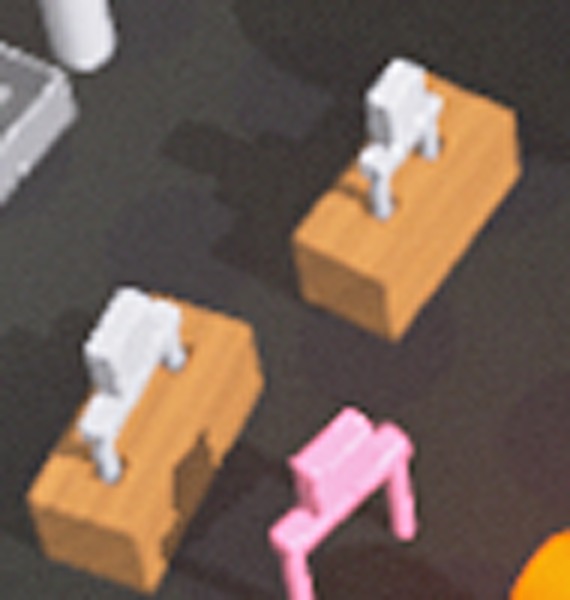

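View pics/s_f.png

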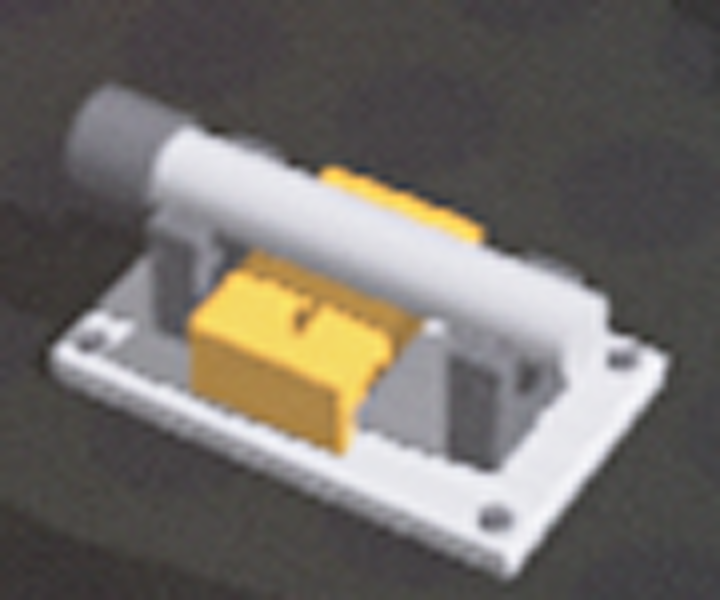

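The left rack in the top view (200,188) holds the wide U-bolt, since its bridge is clearly longer. Next I'll measure poses from colour masks.

```bash
cat > meas.py <<'E'
from h import *
t=cv2.imread('pics/top0.png');s=cv2.imread('pics/side0.png')
def comps(m,x0,y0,x1,y1,amin=8):
    z=np.zeros_like(m);z[y0:y1,x0:x1]=m[y0:y1,x0:x1]
    n,l,st,c=cv2.connectedComponentsWithStats(z,connectivity=8)
    return [(l==i).astype(np.uint8) for i in range(1,n) if st[i,4]>=amin]
def rect(mask,n,z):
    c=max(cv2.findContours(cv2.resize(mask*255,None,fx=8,fy=8,interpolation=cv2.INTER_LINEAR)//128,0,1)[0],key=cv2.contourArea)
    P=np.array([onz(n,((u+.5)/8-.5,(v+.5)/8-.5),z)[:2] for u,v in c[:,0]],np.float32)
    return cv2.minAreaRect(P)
ht=cv2.cvtColor(t,cv2.COLOR_BGR2HSV);hs=cv2.cvtColor(s,cv2.COLOR_BGR2HSV)
def both(name,f,rt,rs,z,amin=8):
    for n,h,r in(('top',ht,rt),('side',hs,rs)):
        for m in comps(f(h),*r,amin):
            ys,xs=np.nonzero(m);print(name,n,len(xs),(xs.mean().round(1),ys.mean().round(1)),rect(m,n,z))
yel=lambda h:cv2.inRange(h,(12,110,190),(32,255,255))//255
wh=lambda h:cv2.inRange(h,(0,0,150),(179,60,255))//255
br=lambda h:cv2.inRange(h,(8,70,100),(25,255,255))//255
both('bracket',yel,(305,150,370,220),(245,160,340,220),50)
both('white',wh,(305,140,370,222),(245,150,335,225),14)
both('bolts',wh,(180,175,265,210),(180,240,275,320),107)
both('racks',br,(180,170,265,212),(180,235,275,335),45,50)
E
python3 meas.py
```

```text
bracket top 189 (np.float64(326.5), np.float64(181.0)) ((533.7755737304688, -121.59967803955078), (36.180747985839844, 68.81649017333984), 85.94854736328125)
bracket top 150 (np.float64(347.6), np.float64(182.3)) ((529.4482421875, -188.28565979003906), (30.120084762573242, 65.58148193359375), 85.38410186767578)
bracket side 38 (np.float64(295.0), np.float64(174.9)) ((526.583251953125, -203.2432403564453), (10.650684356689453, 67.79437255859375), 86.53150177001953)
bracket side 229 (np.float64(281.8), np.float64(192.0)) ((521.5545654296875, -117.06531524658203), (53.365352630615234, 97.31010437011719), 68.45219421386719)Traceback (most recent call last):
  File "meas.py", line 20, in <module>
    both('white',wh,(305,140,370,222),(245,150,335,225),14)
    ~~~~^^^^^^^^^^^^^^^^^^^^^^^^^^^^^^^^^^^^^^^^^^^^^^^^^^^
  File "meas.py", line 15, in both
    ys,xs=np.nonzero(m);print(name,n,len(xs),(xs.mean().round(1),ys.mean().round(1)),rect(m,n,z))
                                                                                     ~~~~^^^^^^^
  File "meas.py", line 9, in rect
    P=np.array([onz(n,((u+.5)/8-.5,(v+.5)/8-.5),z)[:2] for u,v in c[:,0]],np.float32)
                ~~~^^^^^^^^^^^^^^^^^^^^^^^^^^^^^^^
  File "h.py", line 11, in onz
    p,d=ray(n,uv); return p+d*(z-p[2])/d[2]
        ~~~^^^^^^
  File "h.py", line 9, in ray
    K,p,R=cam(n); d=np.linalg.inv(K)@[uv[0],uv[1],1]; return p,R@(d*[1,-1,-1])
          ~~~^^^
  File "h.py", line 5, in cam
    m=imaging.camera_model(n); return m['K'],np.array(m['position']),Ro.from_euler('xyz',m['rotation']).as_matrix()
ValueError: time passes only in moves, steps and waits
```

```bash
sed -i 's/^def cam(n):/import functools\n@functools.lru_cache(None)\ndef cam(n):/' h.py; python3 meas.py; python3 -c "
from h import *
print(bot.get_state()['t'])"
```

```text
bracket top 189 (np.float64(326.5), np.float64(181.0)) ((533.7755737304688, -121.59967803955078), (36.180747985839844, 68.81649017333984), 85.94854736328125)
bracket top 150 (np.float64(347.6), np.float64(182.3)) ((529.4482421875, -188.28565979003906), (30.120084762573242, 65.58148193359375), 85.38410186767578)
bracket side 38 (np.float64(295.0), np.float64(174.9)) ((526.583251953125, -203.2432403564453), (10.650684356689453, 67.79437255859375), 86.53150177001953)
bracket side 229 (np.float64(281.8), np.float64(192.0)) ((521.5545654296875, -117.06531524658203), (53.365352630615234, 97.31010437011719), 68.45219421386719)
white top 1772 (np.float64(335.9), np.float64(186.9)) ((538.2994995117188, -154.9471893310547), (124.769287109375, 236.268310546875), 86.17808532714844)
white top 10 (np.float64(328.3), np.float64(181.2)) ((539.9414672851562, -130.17242431640625), (12.821327209472656, 9.609984397888184), 89.50336456298828)
white top 11 (np.float64(345.5), np.float64(182.1)) ((536.1182861328125, -186.2552947998047), (12.84959602355957, 9.600886344909668), 89.50582885742188)
white side 
[... 1433 characters left out ...]
07617188, 290.9664306640625), (59.13751220703125, 112.99689483642578), 7.013748645782471)
racks top 464 (np.float64(244.3), np.float64(197.5)) ((485.06494140625, 146.06390380859375), (107.09676361083984, 55.04240798950195), 89.55045318603516)
racks side 859 (np.float64(247.8), np.float64(270.9)) ((475.453125, 156.35406494140625), (126.3694839477539, 70.018798828125), 87.75541687011719)
racks side 951 (np.float64(204.8), np.float64(310.7)) ((507.15948486328125, 299.94677734375), (67.81659698486328, 123.07573699951172), 7.172009468078613)
racks side 84 (np.float64(270.6), np.float64(329.6)) ((345.3607177734375, 277.4055480957031), (22.101749420166016, 29.50990867614746), 28.88372230529785)
0.1
```

Run:
```python
from h import *
t=cv2.imread('pics/top0.png');s=cv2.imread('pics/side0.png')
a=cv2.resize(t[174:203,180:220],(800,580),interpolation=cv2.INTER_CUBIC);b=cv2.resize(s[278:338,182:228],(460,600),interpolation=cv2.INTER_CUBIC)
for i in range(0,40,5): cv2.line(a,(i*20,0),(i*20,8),(0,0,255),1);
cv2.imwrite('pics/zt.png',np.clip(a*.8,0,255).astype(np.uint8));cv2.imwrite('pics/zs.png',np.clip(b*.8,0,255).astype(np.uint8))
```

```text
(no output)
```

View pics/zt.png

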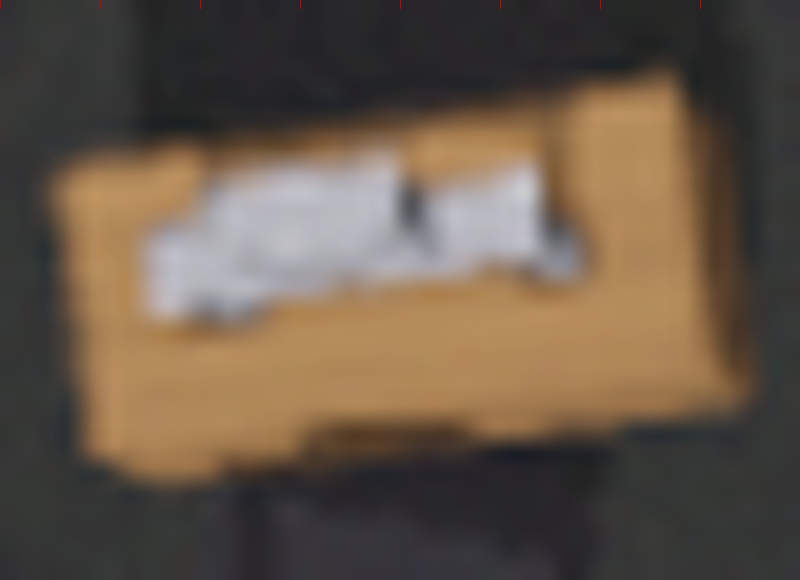

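View pics/zs.png

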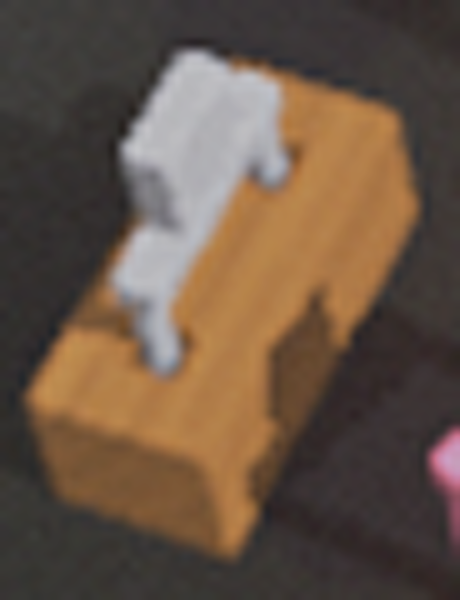

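Run:
```python
from h import *
T=lambda u,v:(180+(u+.5)/20-.5,174+(v+.5)/20-.5)
S=lambda u,v:(182+(u+.5)/10-.5,278+(v+.5)/10-.5)
print('tab',tri((199.4,288.4),T(305,215)))
for a,b in(((30,395),(60,175)),((235,60),(680,82)),((210,460),(95,455))): print('rackcorner',tri(S(*a),T(*b)))
for a in((165,365),(275,180)): print('leg',onz('side',S(*a),45))
for a in((30,395),(235,60),(210,460),(400,110)): print('side corner',onz('side',S(*a),45))
for a in((60,175),(680,82),(95,455)): print('top corner',onz('top',T(*a),45))
# fixture
F=lambda u,v:(305+(u+.5)/7-.5,140+(v+.5)/7-.5)
G=lambda u,v:(245+(u+.5)/8-.5,150+(v+.5)/8-.5)
c=[onz('top',F(*p),14)[:2] for p in((102,107),(357,121),(339,547),(79,530))];print('base top',np.mean(c,0),c)
print('base lf side/top', tri(G(60,358),F(102,107)),tri(G(512,572),F(79,530)),tri(G(665,358),F(339,547)))
# bracket corners top
print('bracket',[onz('top',F(*p),50)[:2] for p in((120,215),(335,228),(329,374),(115,362))])
print('br tri',tri(G(195,325),F(120,215)),tri(G(345,405),F(115,362)),tri(G(485,235),F(329,374)))
for z in(50,41): print('hole',z,[onz('top',F(*p),z)[:2] for p in((168,290),(287,296))])
```

```text
tab (array([517.58990242, 292.08444477, 106.07512613]), np.float64(2.0039069614340717))
rackcorner (array([533.05214813, 344.81244196,  48.11351281]), np.float64(2.9796213125292383))
rackcorner (array([547.70914487, 244.79350332,  42.72944238]), np.float64(4.356652149460994))
rackcorner (array([487.3190628 , 338.73704862,  46.8549502 ]), np.float64(3.0958559246234314))
leg [510.11764195 322.20298155  45.        ]
leg [516.10136089 268.979112    45.        ]
side corner [533.16766724 343.08279445  45.        ]
side corner [544.39356574 245.17342336  45.        ]
side corner [486.6597795 337.4660176  45.       ]
side corner [500.52891856 238.53119241  45.        ]
top corner [534.87568918 346.38298882  45.        ]
top corner [549.29222484 245.44211435  45.        ]
top corner [488.94537682 339.96931261  45.        ]
base top [ 523.07340905 -154.3193246 ] [array([ 628.0791724 , -100.33627197]), array([ 620.1893986 , -221.13217448]), array([ 417.55688907, -208.72983213]), array([426.46817612, -87.07901982])]
base lf side/top (array([ 624.86213768, -101.95417608,   12.3432616 ]), np.float64(7.665419922791993)) (array([425.46817823, -87.99166833,   6.37563657]), np.float64(3.4772435079045327)) (array([ 417.94356818, -208.97569307,   11.50338589]), np.float64(0.4042186952822858))
bracket [array([ 569.40134948, -106.16401522]), array([ 562.43636965, -205.23862423]), array([ 494.52743745, -201.19400686]), array([ 500.90402589, -102.98966858])]
br tri (array([ 566.50161571, -107.24983393,   50.76922274]), np.float64(5.897091114482788)) (array([ 500.79754508, -103.86461938,   42.28864132]), np.float64(2.4831838379016062)) (array([ 493.17982437, -201.88327526,   48.8171817 ]), np.float64(3.189734031986163))
hole 50 [array([ 534.17955886, -127.82904611]), array([ 530.91407905, -182.55972309])]
hole 41 [array([ 535.61921399, -128.47608304]), array([ 532.33359027, -183.54437969])]
```

Run:
```python
from h import *
for yaw in(1.692,-1.450):
    for p in([517.6,292,200],[517.6,292,75]): print(yaw,solve_ik(p,[np.pi,0,yaw]))
for yaw in(1.501,-1.641):
    for p in([530,-155,200],[530,-155,95]): print(yaw,solve_ik(p,[np.pi,0,yaw]))
bot.move_ptp([517.6,292,170],[np.pi,0,-1.450] if 0 else [np.pi,0,1.692])
st=bot.get_state();print(st['t'],st['tcp_pos'],st['orientation'],st['contact_force'])
for n in("side","top"): cv2.imwrite(f"pics/{n}1.png",imaging.capture(n))
```

```text
1.692 [ 0.38947081  0.4290035  -0.12101935  1.02077348  0.          1.83906346]
1.692 [ 0.38947081  0.54861882 -0.27534472  0.74683279  0.          1.83906346]
-1.45 [ 0.38947081  0.4290035  -0.12101935  1.02077348  0.         -1.30212184]
-1.45 [ 0.38947081  0.54861882 -0.27534472  0.74683279  0.         -1.30212184]
1.501 [-0.41820131  0.35283672 -0.23718835  0.98077126  0.          1.22239134]
1.501 [-0.41820131  0.45837455 -0.37298749  0.73943429  0.          1.22239134]
-1.641 [-0.41820131  0.35283672 -0.23718835  0.98077126  0.         -1.91879397]
-1.641 [-0.41820131  0.45837455 -0.37298749  0.73943429  0.         -1.91879397]
3.3083 [518.06443053 291.28852153 170.05417072] [3.14139138e+00 1.32933829e-04 1.69072344e+00] [ 0.31936417 -0.15213853  0.21385532]
```

Run:
```python
from h import *
print(bot.movel([517.6,292,76],max_speed=60,threshold=8))
st=bot.get_state();print(st['t'],st['tcp_pos'],st['contact_force'],st['wrist_torque'])
s=imaging.capture('side');crop(s,160,210,110,120,5,'pics/s2.png')
bot.grip(0.35,60)
s=imaging.capture('side');crop(s,160,210,110,120,5,'pics/s3.png')
st=bot.get_state();print(st['t'],st['tcp_pos'],st['contact_force'],st['opening'])
```

```text
False
5.125 [517.9074734  292.14393428  76.42820929] [ 0.36931967  0.2696619  -0.61120352] [-0.04413758  0.00636436 -0.05265426]
5.8 [517.59600381 291.9903584   75.98621695] [-0.12747133 -0.20510917 -0.36955096] 0.3479489607369274
```

View pics/s3.png

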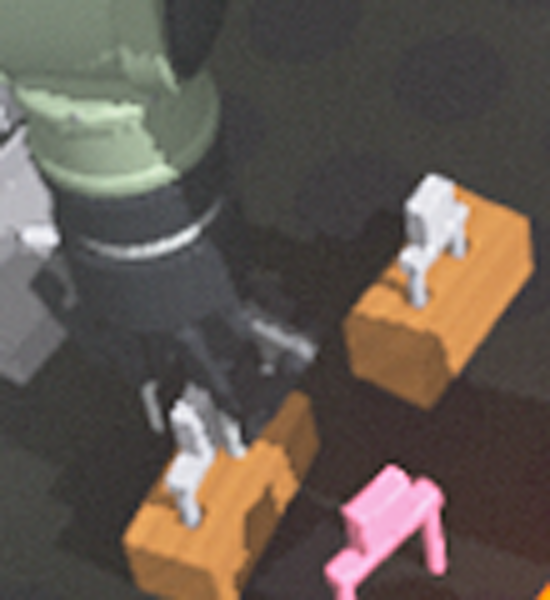

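In pics/s3.png the fingers straddle the tab (tab at 190,420, fingers at 150,405 and 280,340). I'll close and lift.

Run:
```python
from h import *
bot.grip(0.0,60)
st=bot.get_state();print(st['t'],st['tcp_pos'],st['contact_force'],st['opening'])
r=bot.movel([517.6,292,180],max_speed=120,threshold=12)
st=bot.get_state();print(r,st['t'],st['tcp_pos'],st['contact_force'],st['opening'])
for n in("side","top"): cv2.imwrite(f"pics/{n}4.png",imaging.capture(n))
s=cv2.imread('pics/side4.png');crop(s,150,190,120,120,5,'pics/s4.png')
```

```text
6.0917 [517.68590051 292.01589419  76.11521535] [-0.56628189  0.25014355  0.51392727] 0.1305094095818503
False 7.1083 [517.01284524 291.75115177 179.11768594] [-0.53450014 -0.70531508 -2.27333167] 0.1303521659580316
```

View pics/s4.png

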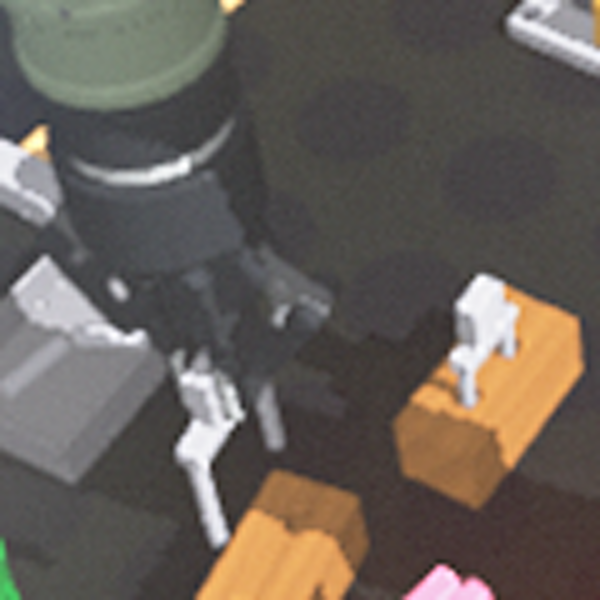

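Run:
```python
from h import *
s=cv2.imread('pics/side4.png')
cv2.imwrite('pics/s4z.png',cv2.resize(s[250:305,180:215],None,fx=10,fy=10,interpolation=cv2.INTER_CUBIC))
C=lambda u,v:(150+(u+.5)/5-.5,190+(v+.5)/5-.5)
a=onz('side',C(217,540),111);b=onz('side',C(276,443),111);print(a,b,(a+b)/2,np.linalg.norm(a-b))
t=cv2.imread('pics/top4.png');crop(t,150,140,110,80,7,'pics/t4.png')
print(proj('top',[(a+b)/2]))
```

```text
[512.53182901 320.34618286 111.        ] [519.21453438 265.65284124 111.        ] [515.87318169 292.99951205 111.        ] 55.10009226841346
[[194.28045453 184.86944145]]
```

View pics/s4z.png

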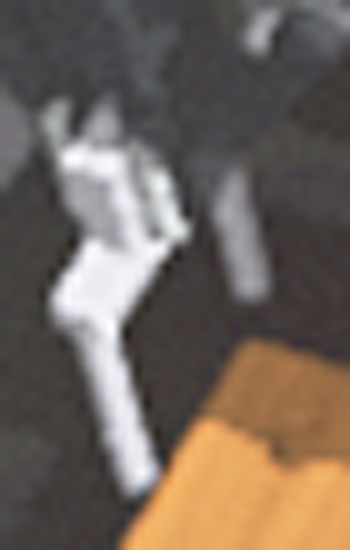

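View pics/t4.png

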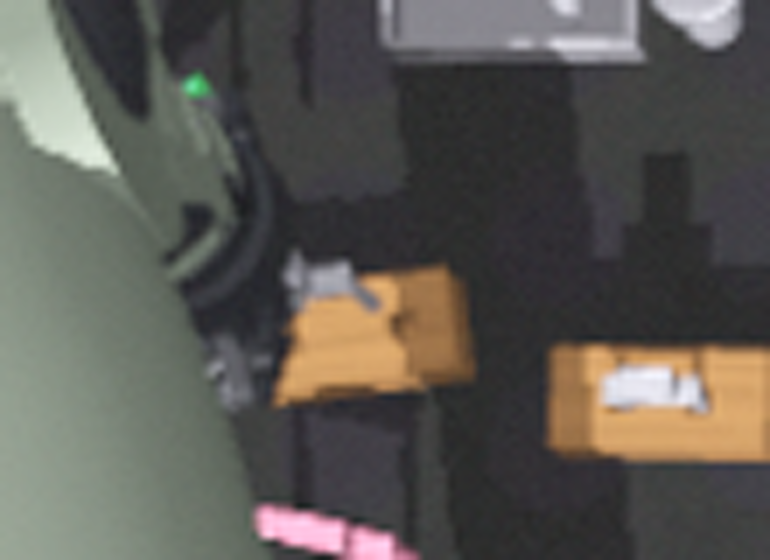

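Run:
```python
from h import *
y=1.5053
bot.movel([517.6,292,205],max_speed=150)
bot.move_ptp([532,-156,200],[np.pi,0,y])
bot.movel([532,-156,168],max_speed=100)
bot.dwell(0.3)
st=bot.get_state();print(st['t'],st['tcp_pos'],st['orientation'],st['contact_force'],st['opening'])
for n in("side","top"): cv2.imwrite(f"pics/{n}5.png",imaging.capture(n))
s=cv2.imread('pics/side5.png');crop(s,245,100,90,120,5,'pics/s5.png')
t=cv2.imread('pics/top5.png');crop(t,290,120,100,110,5,'pics/t5.png')
```

```text
9.9333 [ 532.43417935 -156.1584973   168.62692214] [3.14045872e+00 3.98117298e-04 1.50529593e+00] [-0.13214072 -0.37071349 -1.28593342] 0.12750029493161794
```

View pics/s5.png

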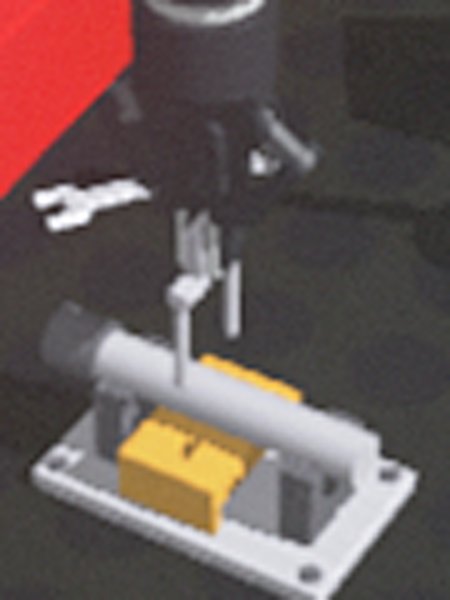

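View pics/t5.png

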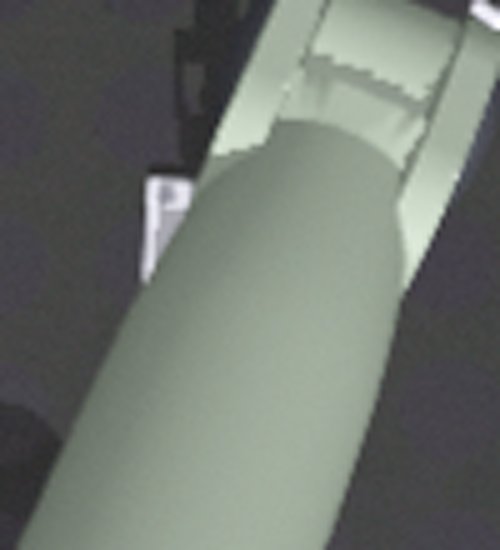

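Run:
```python
from h import *
s=cv2.imread('pics/side5.png');
cv2.imwrite('pics/f5.png',np.clip(cv2.resize(s[160:212,258:312],None,fx=11,fy=11,interpolation=cv2.INTER_CUBIC)*.85,0,255).astype(np.uint8))
G=lambda u,v:(245+(u+.5)/8-.5,150+(v+.5)/8-.5)
C=lambda u,v:(245+(u+.5)/5-.5,100+(v+.5)/5-.5)
a=onz('side',C(181,383),99.6);b=onz('side',C(233,335),99.6);print('tips',a,b,(a+b)/2,np.linalg.norm(a-b))
print([onz('side',G(*p),50) for p in((195,325),(345,395),(485,235),(325,170))])
print([onz('side',G(*p),14) for p in((58,350),(668,358),(510,562))])
print(onz('side',G(305,310),50))
```

```text
tips [ 535.21616502 -130.38448176   99.6       ] [ 527.97047664 -180.96839212   99.6       ] [ 531.59332083 -155.67643694   99.6       ] 51.10021514262811
[array([ 564.00740725, -108.70733619,   50.        ]), array([ 498.34923714, -101.93527412,   50.        ]), array([ 491.08846597, -201.14334216,   50.        ]), array([ 561.66337322, -206.01729761,   50.        ])]
[array([ 622.9713931 , -104.92014165,   14.        ]), array([ 416.22806697, -207.04254067,   14.        ]), array([423.72927446, -86.20017265,  14.        ])]
[ 531.93387439 -134.23305059   50.        ]
```

View pics/f5.png

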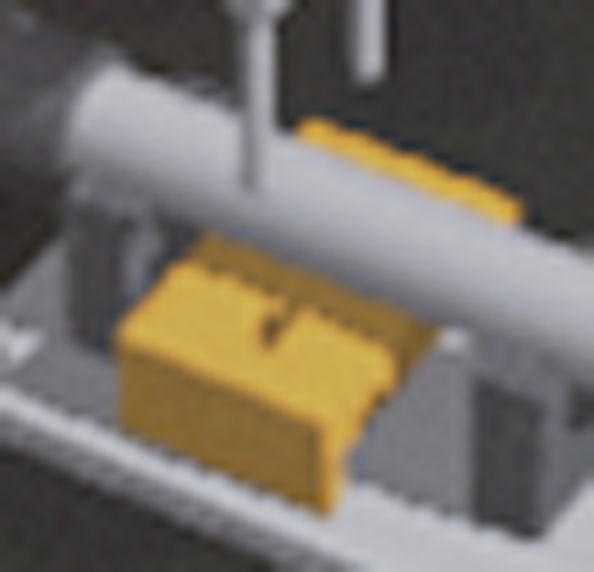

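```bash
cat >> h.py <<'E'
def rep(*a):
    st=bot.get_state();print(*a,round(st['t'],2),st['tcp_pos'].round(2),st['contact_force'].round(2),st['wrist_torque'].round(2),round(st['opening'],3));return st
E
python3 - <<'E'
from h import *
bot.movel([530,-155.6,160],max_speed=60)
rep()
print(bot.movel([530,-155.6,124],max_speed=60,threshold=8)); bot.dwell(.2); rep()
r=bot.movel([530,-155.6,116],max_speed=12,threshold=5);rep(r)
E
```

```text
10.32 [ 529.31 -155.39  159.31] [ 0.4   0.56 -1.41] [ 0.01  0.04 -0.07] 0.129
False
11.28 [ 530.32 -155.75  124.44] [ 0.64 -0.09 -1.9 ] [0.01 0.   0.03] 0.131
False 12.09 [ 530.02 -155.61  116.  ] [ 0.47 -0.68 -1.16] [-0.02 -0.02 -0.01] 0.135
```

Run:
```python
from h import *
for z in (114,112,110):
    r=bot.movel([530,-155.6,z],max_speed=10,threshold=7);rep(z,r)
    if r: break
s=imaging.capture('side');crop(s,250,120,70,90,6,'pics/s6.png')
```

```text
114 False 12.44 [ 529.95 -155.58  113.93] [-0.71 -0.18 -1.72] [ 0.01  0.01 -0.02] 0.131
112 False 12.79 [ 530.08 -155.77  112.01] [ 0.1  -0.66 -1.37] [-0.17 -0.02 -0.02] 0.131
110 False 13.14 [ 530.34 -155.78  110.22] [-0.16 -0.04  0.9 ] [-0.24 -0.1   0.04] 0.129
```

View pics/s6.png

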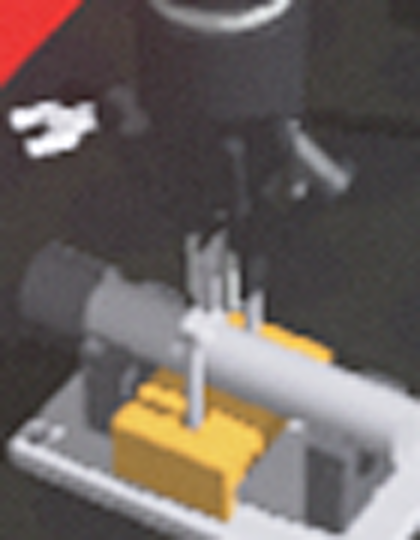

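Image s6 shows the near leg at about (195,425) entering the bracket hole, with only about 2 N. I'll press on slowly.

Run:
```python
from h import *
for z in (109,108,107,106,105,104,103,102):
    r=bot.movel([530,-155.6,z],max_speed=10,threshold=8);st=rep(z,r)
    if r or st['contact_force'][2]>13: break
```

```text
109 False 13.44 [ 530.35 -155.71  108.95] [ 1.28 -0.8  -0.7 ] [-0.23 -0.37  0.02] 0.133
108 False 13.69 [ 530.3  -155.61  107.88] [ 0.56 -0.75 -0.06] [-0.31 -0.57 -0.04] 0.132
107 False 13.94 [ 530.19 -155.66  106.85] [ 2.94 -1.62 -0.99] [-0.36 -0.67  0.02] 0.131
106 False 14.19 [ 530.08 -155.61  105.83] [ 2.88 -1.9  -1.05] [-0.39 -0.61 -0.01] 0.13
105 False 14.44 [ 530.02 -155.62  104.88] [ 2.15 -1.2  -0.68] [-0.35 -0.61 -0.05] 0.128
104 False 14.69 [ 529.92 -155.6   103.81] [ 2.74 -1.18 -0.59] [-0.43 -0.56  0.02] 0.133
103 False 14.94 [ 529.85 -155.61  102.76] [ 2.1  -1.04 -0.48] [-0.4  -0.57 -0.02] 0.133
102 False 15.19 [ 529.78 -155.54  101.7 ] [ 1.79 -0.96 -1.65] [-0.39 -0.51 -0.01] 0.133
```

Run:
```python
from h import *
s=imaging.capture('side');crop(s,258,130,60,72,8,'pics/s7.png');cv2.imwrite('pics/side7.png',s)
```

```text
(no output)
```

View pics/s7.png

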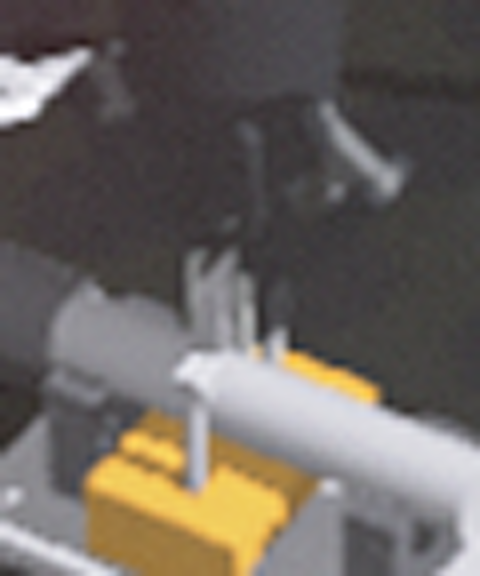

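The leg is about 17 mm into the bracket: visible length is ~43 mm of 60 in s7. I'll relieve the small side load and press home.

Run:
```python
from h import *
z=102
bot.movel([530.5,-155.9,101.5],max_speed=10,threshold=8);rep()
z=101
while z>92.4:
    r=bot.movel([530.5,-155.9,z],max_speed=10,threshold=8);st=rep(z,r)
    if r or st['contact_force'][2]>9: break
    z-=1 if z>97 else .5
s=imaging.capture('side');crop(s,258,130,60,72,8,'pics/s8.png')
```

```text
15.49 [ 530.04 -155.7   101.37] [-0.56  0.05  0.66] [-0.24  0.    0.  ] 0.132
101 False 15.74 [ 530.11 -155.73  100.92] [-0.72 -0.76  2.9 ] [-0.08  0.18 -0.03] 0.129
100 False 15.99 [ 530.39 -155.8    99.74] [-0.25 -1.11  0.74] [-0.2   0.01  0.06] 0.132
99 False 16.24 [ 530.46 -155.8    98.68] [ 0.62  0.4  -1.38] [-0.19 -0.05 -0.02] 0.129
98 False 16.49 [ 530.6  -155.87   97.78] [ 0.4   0.12 -0.35] [-0.08 -0.24 -0.01] 0.131
97 False 16.74 [ 530.65 -155.9    96.95] [ 1.35 -1.09 -0.93] [-0.12 -0.18 -0.04] 0.134
96.5 False 16.99 [ 530.67 -155.94   96.59] [0.44 0.17 1.37] [-0.11 -0.18 -0.01] 0.132
96.0 False 17.24 [ 530.68 -155.96   96.08] [ 0.53 -0.86  1.56] [-0.08 -0.17 -0.02] 0.129
95.5 False 17.49 [ 530.67 -155.93   95.53] [0.77 0.4  1.25] [-0.07 -0.26  0.03] 0.129
95.0 False 17.74 [ 530.64 -155.98   95.02] [ 0.75 -0.21  2.41] [-0.11 -0.27 -0.01] 0.128
94.5 False 17.99 [ 530.71 -156.03   94.98] [-0.04  0.33  6.49] [-0.01 -0.04  0.03] 0.132
94.0 False 18.24 [ 530.72 -156.01   94.93] [-1.38  0.47  9.14] [0.11 0.23 0.03] 0.127
```

View pics/s8.png

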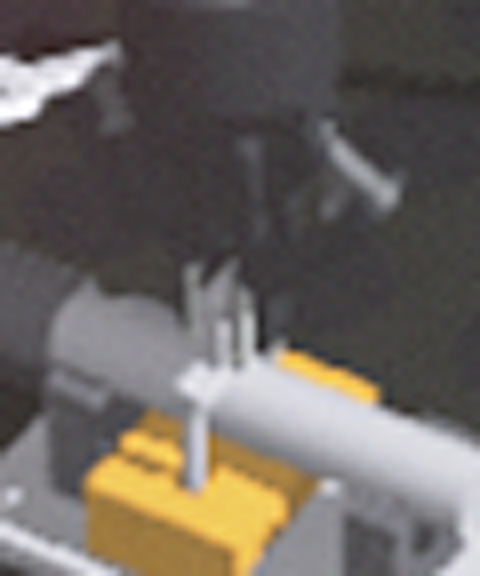

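TCP height stalled at 94.95 mm, as predicted for home, while the force rose to 9 N. It is seated. Now I'll release.

Run:
```python
from h import *
bot.movel([530.7,-156,94.9],max_speed=10);rep()
bot.grip(0.5);rep()
r=bot.movel([530.7,-156,190],max_speed=90,threshold=8);rep(r)
if not r:
    bot.move_ptp([350,-380,260],[np.pi,0,1.5]);rep()
    for n in("side","top"): cv2.imwrite(f"pics/{n}9.png",imaging.capture(n))
    crop(cv2.imread('pics/side9.png'),250,140,85,80,7,'pics/s9.png');crop(cv2.imread('pics/top9.png'),305,140,65,85,7,'pics/t9.png')
```

```text
18.54 [ 530.7  -156.01   95.01] [ 0.83 -0.33  4.58] [ 0.01 -0.01  0.03] 0.133
18.95 [ 530.38 -155.81   94.54] [ 0.49  0.23 -0.49] [-0.03 -0.02 -0.01] 0.499
False 20.16 [ 530.28 -155.82  189.35] [0.32 0.47 0.17] [-0.01 -0.05 -0.01] 0.501
21.29 [ 350.47 -379.26  259.57] [ 0.74 -0.83 -0.79] [0.01 0.01 0.06] 0.499
```

View pics/s9.png

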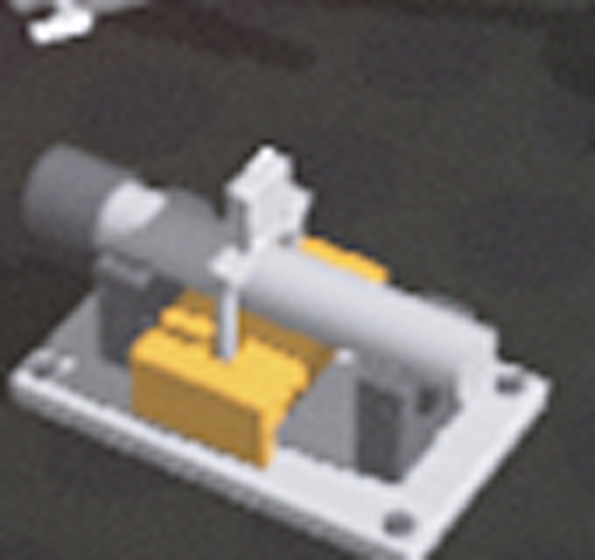

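View pics/t9.png

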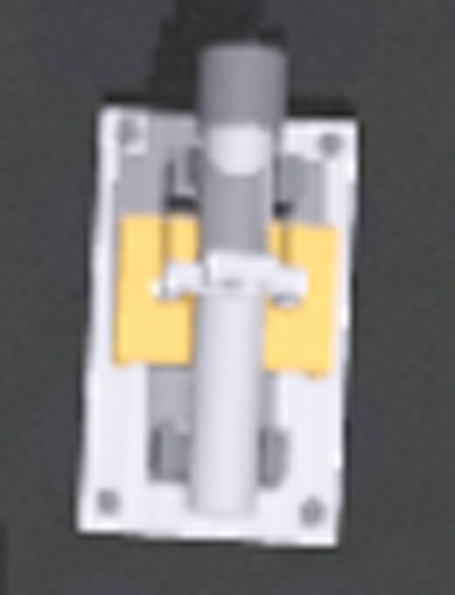

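View pics/side9.png

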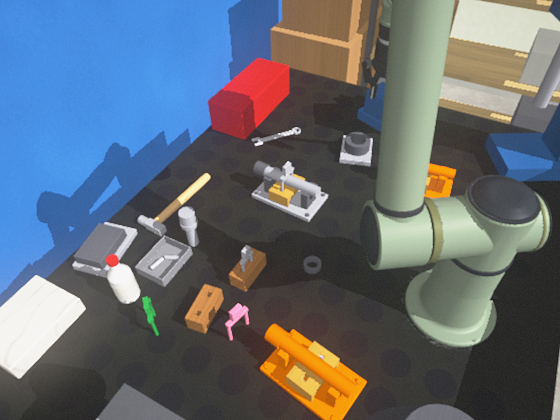

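The bolt is astride the shank (t9: bridge at about (230,280)), with both legs in the bracket, the narrow bolt still in its rack and the punch standing. I'll do one height check, then hand in.

Run:
```python
from h import *
S=lambda u,v:(250+(u+.5)/7-.5,140+(v+.5)/7-.5)
F=lambda u,v:(305+(u+.5)/7-.5,140+(v+.5)/7-.5)
print(tri(S(258,172),F(236,265)))
bot.sign_off()
```

```text
(array([ 530.45477908, -152.5037204 ,  130.01535029]), np.float64(3.5905130558608285))
the job is handed in; nothing more can be done
```

The wide U-bolt is out of its rack and seated on the punch shank, with both legs in the brass bracket. I let go and handed the job in at about 21 s of the 72 s allowed.

- **Finding the hole:** The first descent, at the hole position measured from the images, went straight into the holes, so no search for them was needed.
- **Pressing home:** The legs went in with only a few newtons. A side load of about 3 N came up on the way, and I relieved it by shifting the aim about 0.5 mm. The arm stopped at TCP z = 94.95 mm, against the 95 mm expected for home. Force rose to about 9 N, well under the 60 N limit.
- **Final images:** The bolt sits upright across the shank with both legs in the bracket, roughly 9 mm along x from the seat point and so inside the 16 mm allowance. The bracket had not visibly moved. The narrow U-bolt was still in its rack, the standing punch was in place, and the arm was clear.
- **Checks that disagreed:**
  - Triangulating the tab top by hand-picked pixels gave z = 130 mm, where 126 mm is expected. The two rays missed each other by 3.6 mm and the cameras differ by about 2–3 mm elsewhere, so I trusted the contact height instead.
  - The upward push while passing the grips was only about 1–4 N, at the low end of the stated 3–15 N.

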